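# Reset the depth stop of a bench vial capper

## Task

Reset the depth stop on the small grey capper frame: swing the jam nut's lever well open to free the screw, wind the stop screw down by its cross bar until its rounded foot rests on the sprung pad with a light press of about 12 N (never forcing it), then swing the jam nut lever fully tight again so that the screw stays at that setting. Leave the vials, the dish, the pen and the label roll where they are.

Things in the scene. Friction and masses are not known exactly. Their poses are not given: they have to be found in the camera images.
- stop_frame: Grey C-shaped frame fixed to the bench: base plate 136 x 104 mm, 17 mm high, column at its rear (+x of its own frame), arm ending in a round boss 40 mm across, top 72 mm above the bench. Origin: on the bench exactly below the vertical screw axis, z up. It stands at varying places, turned up to 0.3 rad.
- anvil: Round dark seat 36 mm across on the base plate under the screw (origin as the frame's), carrying a white sprung pad 24 mm across. The pad's top lies 26 mm above the bench, but up to 1.8 mm higher or lower from setup to setup, which no reading shows: it must be felt. Pad and thread yield about 1 mm for 18 N.
- stop_screw: Vertical threaded spindle 11 mm thick through boss and jam nut, with a rounded foot below and a cross bar on top. Origin on its axis, 32 mm below the foot's lowest point; z up; its height is 0 with the screw at its highest. Turned clockwise seen from above it sinks, 6 mm per rad, and needs 0.5 to 1.35 rad from the start to touch the pad. While the nut is tight it is locked.
- screw_bar (a point): Centre of the cross bar, on the screw axis, 150 mm above the stop screw's origin; the bar is 10 mm thick, 66 mm long plus ball ends 18 mm centred 33 mm from the axis, and lies along this y axis. Below its middle there is only the bare 11 mm spindle, 55 mm down to the nut.
- screw_foot (a point): Lowest point of the rounded foot. With the nut loose the screw turns against 0.15 N m of friction, plus 0.006 N m for each newton with which the foot presses on the pad (about 110 N per rad of turn after touching, so that 12 N adds 0.07 N m and comes 0.11 rad after touching). It stays where it is left below 24 N.
- jam_nut (a joint): Turn of the jam nut in rad: 0 fully tight (hard stop), growing as it is loosened counter-clockwise seen from above, up to 1.1 (stop). Starts at 0 to 0.05. The screw is free from 0.5 up; 0.7 or more is well open. It turns against 0.30 N m of friction, rising to 0.41 N m over the last half radian of tightening (4.6 to 6.3 N at the knob), and stays where it is left.
- nut_knob (a point): Point in the upright black cylindrical knob (16 mm across, 90 to 122 mm above the bench; the point at 110 mm) at the end of the jam nut's lever, 65 mm from the screw axis. The lever, an 8 mm rod, runs from the knob's foot to the nut. Tight, it points 145 deg counter-clockwise from the frame's x axis (to the robot's side, left); it loosens through the robot's side to the right.
- vial_a: Small capped control vial, 24 mm across, 52 mm tall, standing beside the frame; a bystander. Origin: centre of its underside.
- vial_b: Small capped control vial, 24 mm across, 52 mm tall, standing beside the frame; a bystander. Origin: centre of its underside.
- vial_c: Small capped control vial, 24 mm across, 52 mm tall, standing beside the frame; a bystander. Origin: centre of its underside.
- dish: Open clear petri dish 55 mm across, 12 mm high, beside the frame; a bystander. Origin: centre of its underside.
- pen: Click pen 145 mm long, 12 mm thick, lying near the bench edge; a bystander. Origin: centre of its underside.
- labels: Roll of labels 62 mm across, 36 mm high; a bystander. Origin: centre of its underside.

How it is judged:
By the outcome, as a careful person would: the job done as asked, in the order asked, and still so for the second after the job is handed in, with the robot touching nothing.
It also fails if it takes over 67 s, if anything falls off the work surface, if the arm or the gripper's body presses on something with over 40 N, if the wrist force passes 120 N, or if a joint passes its speed limit or range.

## Robot

A 7-joint arm with a two-finger parallel gripper is mounted at the origin on a cart in front of the work surface, level with it; the furniture and walls round the work are solid. World frame = base frame: x ahead of the robot, y to its left, z up, the work surface at z = 0. Lengths are in m, angles in rad, forces in N, time in s.
With the tool pointing down it reaches from about 0.425 to 0.925 m from the base axis. Payload 6.8 kg.
Tool frame: the origin (TCP) lies at the very end of the fingers, on their centre line; the grasp point (between the pads) lies r.pinch_z behind it (r.pinch_z is the distance from the TCP to the grasp point, in m); z points along the fingers, y is the line along which they close (so a half turn about z gives the same grasp; the last joint's range is limited). The gripper opens to 85 mm and grips with 20 to 120 N. Pads are 22 mm wide; open, the fingers measure 114 mm over their backs; the gripper's body (76 mm by 85 mm) begins 54 mm behind the grasp point. The pads swing forward as they close: fully open they stand 13 mm farther back than shut.
Start: joints at [-1.298, 0.477, 0.022, 1.555, -0.011, 1.109, -0.083], TCP at [0.251, 0.627, 0.231] pointing down, gripper open.
Joint ranges: [-2.96, 2.96], [-0.34, 2.1], [-1.41, 1.46], [0.24, 2.44], [-1.37, 4.51], [0.17, 1.92], [-2.96, 2.96]. Speed limits (rad/s): [2.39, 2.39, 3.14, 3.14, 3.14, 3.14, 3.14].

## Interface

Orientations are given as a rotation vector (axis times angle).
In Python, from bench import status, grab_frame, camera_model, r gives the robot as it stands. The module is installed in compiled form; this text tells all that it offers.
- The arm moves only by the shell command python3 -m creep 'ROWS' [FORCE]. ROWS is text: rows parted by semicolons, each of 7 numbers parted by spaces: the turn, a rotation vector about the tool's x, y, z in rad, then the shift along the tool's x, y, z in mm, then the opening, from -1 (shut) to 1 (fully open). In form: rx ry rz tx ty tz fingers; .... A call has 1 to 10 rows; each row is the pose to reach, as a shift and turn from the pose commanded when the call began, along the tool's axes at that moment; what a row does not reach only later rows make up. A row lasts 1/8 s, in which the tool goes at most 62.5 mm and 10.7 degrees, less where a joint would pass 70% of its speed; a pose out of reach is approached as far as the arm can. A call with a gripper value outside its range is refused whole. The fingers move at their own pace and stop on an object; FORCE is the grip in N (left out, the last holds). Time passes only in rows, so rows that repeat a pose let the fingers close. It gives the time, the measured TCP pose, the force, the opening and the grip force at its end, in the units of the state.
- status.get_obs(): the state, without advancing time (a new reading comes with each control period).
- grab_frame(name): name is "side" or "top"; returns (picture, depth): 384x512x3 uint8, red, green, blue; 384x512 float32, m along the optical axis (not along the pixel's ray), 0 where there is no reading.
- camera_model(name): a dict with "K" (3x3 intrinsics, pixels), "rvec" (rotation vector, rad) and "tvec" (3), from world to camera coordinates, as OpenCV has them. Camera axes: x right, y down, z forward; pixel columns grow to the right and rows downward; lengths in m; the calibration is good to about 2 mm. A picture is of the moment at which its call begins. camera_model takes no time and is no camera call.
- r.hand_in(): hands the job in; it is judged then, once.
The state is a dict: "clock": time; "joints": joint angles; "qvel": joint speeds; "tau": joint torques, N m; "tcp_pos": TCP position; "orientation": TCP orientation; "contact_force": force on the tool from outside, world axes, zero at the start; "moment": the same for the moment, N m; "grip_width": finger opening in m; "gripper_force": force on a finger pad.
Only numpy, scipy, OpenCV 4.12 (cv2) and the standard library are available. Lean on these libraries where they do the work, as an engineer would, in place of code of your own. Each camera call takes 0.05 s, during which the arm holds its last target. There are 200 camera calls.

## Working session

There is one attempt and no reset: what is moved stays moved. The work goes in short steps, Python scripts to look and compute and a shell command to move; the robot and the scene stay as the last step left them, time stands still between calls to the robot, and variables do not carry over. Pictures are saved under pics/ and viewed, at most 10 in all, crops included, and the job is handed in when it is done.

```bash
ls; mkdir -p pics
python3 - <<'E'
from bench import status, grab_frame, camera_model, r
import cv2,numpy as np
for n in("side","top"):
    p,d=grab_frame(n); np.savez(f"{n}.npz",p=p,d=d); cv2.imwrite(f"pics/{n}0.png",p[:,:,::-1])
    m=camera_model(n);R=cv2.Rodrigues(m["rvec"])[0];print(n,m["K"].tolist(),(-R.T@m["tvec"].ravel()).round(3))
o=status.get_obs();print(o,r.pinch_z)
E
```

```text
pics
side [[464.4818093843178, 0.0, 252.1995421736149], [0.0, 464.4818093843178, 179.9117913367841], [0.0, 0.0, 1.0]] [0.385 0.683 0.642]
top [[478.0805680259371, 0.0, 248.54703769711284], [0.0, 478.0805680259371, 192.45162861929666], [0.0, 0.0, 1.0]] [ 0.487 -0.012  1.227]
{'clock': 0.1, 'joints': array([-1.29809722,  0.47770575,  0.02232932,  1.55636639, -0.01151034,
        1.10925937, -0.08310371]), 'qvel': array([ 0.00019397, -0.00359862, -0.00062164, -0.00206229, -0.0003874 ,
        0.00037327,  0.00104387]), 'tau': array([ 4.63627293e-03, -5.97755992e+01,  1.61379408e+00, -2.81953222e+01,
        1.28211486e-02,  5.09066682e-03,  4.92083473e-06]), 'tcp_pos': array([0.25067489, 0.6261571 , 0.23042466]), 'orientation': array([-5.94475261e-01, -3.08462475e+00,  2.50998118e-03]), 'contact_force': array([-0.0053107 , -0.12605646, -0.22474327]), 'moment': array([ 0.03186769,  0.02020976, -0.02016349]), 'gripper_force': 0.0, 'grip_width': 0.08551731853778757} 0.0187
```

View pics/side0.png

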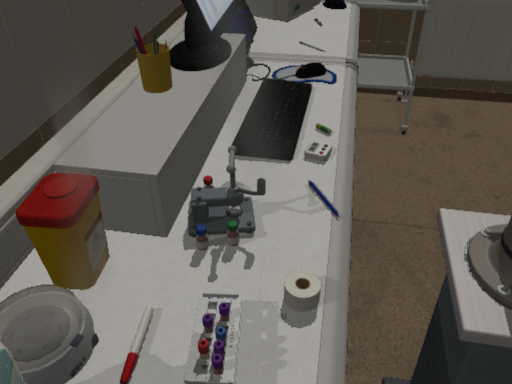

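View pics/top0.png

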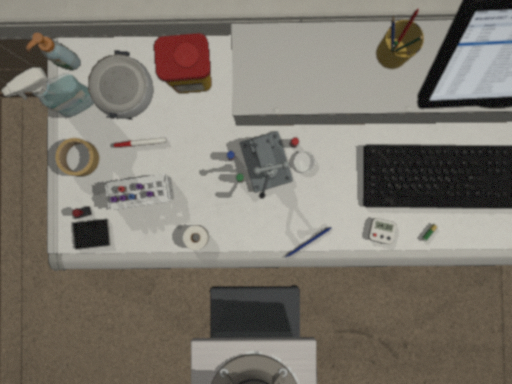

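The side view shows the frame near (222,208), with the bar top at (232,152) and the knob at (261,187). In the top view the frame is near (265,160) and the knob near (262,193). I'll enlarge both next.

```bash
cat > h.py <<'E'
from bench import status, grab_frame, camera_model, r
import cv2,numpy as np
def cam(n):
    m=camera_model(n);return np.array(m["K"]),cv2.Rodrigues(np.array(m["rvec"]))[0],np.array(m["tvec"]).ravel()
def ray(n,u,v):
    K,R,t=cam(n);return -R.T@t,R.T@np.linalg.inv(K)@[u,v,1]
def onz(n,u,v,z):
    c,d=ray(n,u,v);return c+d*(z-c[2])/d[2]
def cloud(n,d):
    K,R,t=cam(n);v,u=np.mgrid[:384,:512];P=np.stack([(u-K[0,2])/K[0,0]*d,(v-K[1,2])/K[1,1]*d,d],-1);return (P-t)@R
E
python3 - <<'E'
from h import *
a={n:np.load(n+".npz") for n in("side","top")}
s=a["side"]["p"][135:265,170:290,::-1];t=a["top"]["p"][120:210,215:325,::-1]
s=cv2.resize(s,(400,433),interpolation=cv2.INTER_CUBIC);t=cv2.resize(t,(400,327),interpolation=cv2.INTER_CUBIC)
c=np.zeros((433,800,3),np.uint8);c[:,:400]=s;c[:327,400:]=t;cv2.imwrite("pics/crop.png",c)
for n in a:
    P=cloud(n,a[n]["d"]);sel=(a[n]["d"]>0)&(abs(P[...,0]-.58)<.15)&(abs(P[...,1]+.03)<.15)
    for lo,hi in((.013,.021),(.06,.08),(.084,.1),(.1,.13),(.13,.2)):
        q=sel&(P[...,2]>lo)&(P[...,2]<hi);p=P[q];v,u=np.nonzero(q)
        if len(p):print(n,lo,len(p),p.mean(0).round(4),p.min(0).round(3),p.max(0).round(3),u.min(),u.max(),v.min(),v.max())
E
```

```text
side 0.013 1384 [ 0.6023 -0.0233  0.017 ] [ 0.525 -0.179  0.013] [0.729 0.063 0.021] 151 255 170 245
side 0.06 1219 [ 0.645  -0.0288  0.0695] [ 0.545 -0.18   0.06 ] [0.729 0.04  0.08 ] 147 247 148 214
side 0.084 492 [ 0.6613 -0.0338  0.0914] [ 0.508 -0.18   0.084] [0.73  0.041 0.1  ] 145 265 141 205
side 0.1 848 [ 0.6737 -0.0322  0.1146] [ 0.507 -0.179  0.1  ] [0.73  0.041 0.13 ] 142 265 130 198
side 0.13 1790 [ 0.6944 -0.048   0.152 ] [ 0.562 -0.18   0.13 ] [0.73  0.042 0.16 ] 140 236 117 186
top 0.013 1102 [ 0.6012 -0.0402  0.0166] [ 0.432 -0.179  0.013] [0.7   0.118 0.021] 205 321 124 230
top 0.06 794 [ 0.6342 -0.038   0.0698] [ 0.554 -0.179  0.06 ] [0.7   0.038 0.079] 235 324 119 180
top 0.084 167 [ 0.6503 -0.0602  0.0903] [ 0.525 -0.178  0.084] [0.7   0.039 0.1  ] 234 325 118 192
top 0.1 271 [ 0.6714 -0.0622  0.1159] [ 0.51  -0.179  0.101] [0.7  0.04 0.13] 233 327 115 198
top 0.13 1772 [ 0.6973 -0.0668  0.1556] [ 0.563 -0.18   0.13 ] [0.73  0.041 0.163] 232 330 99 174
```

View pics/crop.png

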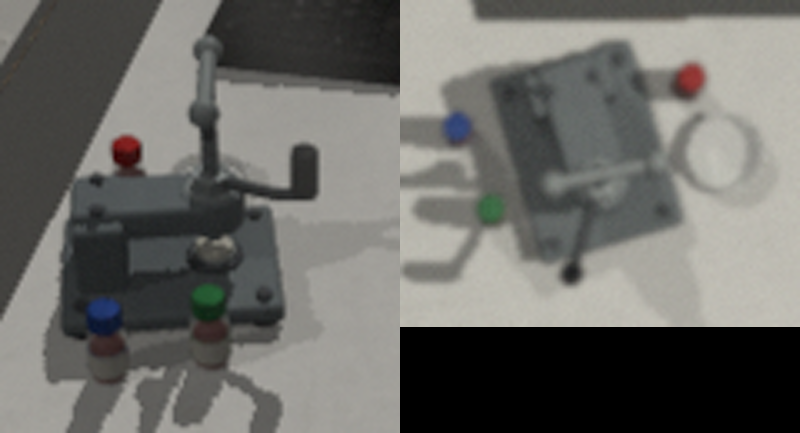

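The crops show two bar balls, in the top view at about (257.1,170.6) and (285.4,163.5). The knob is at (262,194.9) in the top view and (261.5,186.6) in the side view. The vials stand beside the frame and the dish is on its right.

Run:
```python
from h import *
def tri(a,b):
    P=[];
    for n in("top","side"):
        K,R,t=cam(n);P.append(K@np.c_[R,t])
    X=cv2.triangulatePoints(P[0],P[1],np.array(a,float),np.array(b,float)).ravel();return X[:3]/X[3]
bl=tri((257.1,170.6),(230.9,168.9));br=tri((285.4,163.5),(232.1,148.5));k=tri((262,194.9),(261.5,186.6))
print("balls",bl.round(4),br.round(4),np.linalg.norm(bl-br),"knob",k.round(4))
for z in(.148,):
    l=onz("top",257.1,170.6,z);rr=onz("top",285.4,163.5,z);c=(l+rr)/2;print(l,rr,c,np.degrees(np.arctan2(*(l-rr)[1::-1])))
    l2=onz("side",230.9,168.9,z);r2=onz("side",232.1,148.5,z);print(l2,r2,(l2+r2)/2)
kn=onz("top",262,194.9,.118);ks=onz("side",261.5,186.6,.108);print(kn,ks)
for kk in(kn,ks,k):
    d=(kk-c)[:2];print(np.linalg.norm(d),np.degrees(np.arctan2(d[1],d[0])))
# base plate orientation from depth top
a=np.load("top.npz");P=cloud("top",a["d"]);q=(abs(P[...,2]-.017)<.004)&(a["d"]>0)&(abs(P[...,0]-.6)<.1)&(abs(P[...,1]+.03)<.085)
m=(a["d"]>0)&(P[...,2]>.011)&(P[...,2]<.09)&(abs(P[...,0]-.6)<.12)&(abs(P[...,1]+.03)<.12)
nl,lab,st,ce=cv2.connectedComponentsWithStats(m.astype(np.uint8));i=1+st[1:,4].argmax()
pt=P[lab==i][:,:2].astype(np.float32);print(cv2.minAreaRect(pt*1000),nl,st[i])
g=lambda lo,hi:None
R=a["p"].astype(int)
for nm,mk in dict(red=(R[...,0]-R[...,1]>60),green=(R[...,1]-R[...,0]>25),blue=(R[...,2]-R[...,0]>50)).items():
    mk[:,:215]=0;mk[:,325:]=0;mk[:120]=0;mk[215:]=0
    v,u=np.nonzero(mk)
    if len(v):print(nm,len(v),onz("top",u.mean(),v.mean(),.05).round(3))
print("dish",onz("top",301,161,.01))
```

```text
balls [ 0.571  -0.0147  0.1476] [ 0.5848 -0.0788  0.1519] 0.06572584260056111 knob [ 0.5159 -0.0258  0.1052]
[ 0.57116844 -0.01464209  0.148     ] [ 0.58648106 -0.07876968  0.148     ] [ 0.57882475 -0.04670589  0.148     ] 103.4298176001788
[ 0.5707469 -0.0141885  0.148    ] [ 0.58503892 -0.08506709  0.148     ] [ 0.57789291 -0.04962779  0.148     ]
[ 0.51687986 -0.02543811  0.118     ] [ 0.51389562 -0.02221327  0.108     ]
0.06549418098975612 161.0509176356556
0.06939509881968055 159.33248164693586
0.06626286076921596 161.6091305461882
((601.5463256835938, -38.30982971191406), (143.79212951660156, 103.80541229248047), 16.070371627807617) 17 [ 240  131   53   62 1945]
red 32 [ 0.651 -0.108  0.05 ]
green 38 [0.563 0.029 0.05 ]
blue 29 [0.62  0.051 0.05 ]
dish [ 0.60505909 -0.12706072  0.01      ]
```

```bash
cat >> h.py <<'E'
from scipy.spatial.transform import Rotation as Ro
C=np.array([.5785,-.047])
def go(x,y,z,yaw=None):
    """row to reach TCP x,y,z with tool y at world yaw (deg), tool down"""
    o=status.get_obs();R=Ro.from_rotvec(o["orientation"]).as_matrix();p=o["tcp_pos"]
    cy=np.degrees(np.arctan2(R[1,1],R[0,1]))
    t=R.T@(np.array([x,y,z])-p)*1000
    yaw=cy if yaw is None else yaw; a=np.radians(yaw)
    Y=np.array([np.cos(a),np.sin(a),0]);Z=np.array([0,0,-1.]);X=np.cross(Y,Z)
    rv=Ro.from_matrix(R.T@np.c_[X,Y,Z]).as_rotvec()
    print("yaw",cy.round(2),"row",rv.round(3),t.round(1),"|",p.round(4),o["contact_force"].round(2),o["moment"].round(3),"w",o["grip_width"].round(4),o["clock"])
def knob(a): # world deg
    a=np.radians(a);return C+.065*np.array([np.cos(a),np.sin(a)])
E
python3 -m creep '0 0 0 -55 -57 0 0;0 0 0 -98 -102 0 0;0 0 0 -140 -146 0 0;0 0 0 -183 -190 0 -0.1;0 0 0 -226 -235 0 -0.1;0 0 0 -269 -279 0 -0.1;0 0 0 -312 -323 0 -0.1;0 0 0 -355 -367 0 -0.1;0 0 0 -397 -412 0 -0.1;0 0 0 -440 -456 0 -0.1' 30
python3 -c "
from h import *
go(*knob(161),.2,71);go(*knob(161),.095,71);print(status.get_obs()['joints'])"
```

```text
clock: 1.35
tcp_pos: [0.4868, 0.0459, 0.2313]
orientation: [0.594, 3.085, 0.0]
contact_force: [0.9, 0.5, 0.2]
grip_width: 0.0384
gripper_force: 0.0Traceback (most recent call last):
  File "<string>", line 3, in <module>
    go(*knob(161),.2,71);go(*knob(161),.095,71);print(status.get_obs()['joints'])
    ~~^^^^^^^^^^^^^^^^^^
  File "h.py", line 21, in go
    print("yaw",cy.round(2),"row",rv.round(3),t.round(1),"|",p.round(4),o["contact_force"].round(2),o["moment"].round(3),"w",o["grip_width"].round(4),o["clock"])
                                                                                                                             ^^^^^^^^^^^^^^^^^^^^^
AttributeError: 'float' object has no attribute 'round'
```

```bash
sed -i 's/o\["grip_width"\].round(4)/round(o["grip_width"],4)/' h.py
python3 -m creep '0 0 0 0 0 0 -0.1;0 0 0 0 0 0 -0.1' >/dev/null
python3 -c "
from h import *
go(*knob(161),.2,71);go(*knob(161),.095,71);print(status.get_obs()['joints'])"
```

```text
yaw 68.16 row [-0.    -0.001 -0.05 ] [-56.2 -57.2  30.9] | [0.4862 0.0482 0.231 ] [0.22 0.74 0.43] [0.02  0.017 0.032] w 0.0387 1.6
yaw 68.16 row [-0.    -0.001 -0.05 ] [-56.3 -57.2 135.9] | [0.4862 0.0482 0.231 ] [0.22 0.74 0.43] [0.02  0.017 0.032] w 0.0387 1.6
[-0.53423664  0.16850912  0.34803321  2.00869767 -0.06952529  0.97621652
  1.03794405]
```

```bash
python3 -m creep '0 0 -0.05 -28 -29 15 -0.1;0 0 -0.05 -56 -57 31 -0.1;0 0 -0.05 -56 -57 31 -0.1;0 0 -0.05 -56 -57 65 -0.1' 30 >/dev/null
python3 - <<'E'
from h import *
go(*knob(161),.095,71)
out=[]
for n,(x,y) in dict(side=(170,110),top=(205,110)).items():
    p,d=grab_frame(n);out.append(cv2.resize(p[y:y+130,x:x+120,::-1],(400,433),interpolation=cv2.INTER_CUBIC))
cv2.imwrite("pics/a1.png",np.hstack(out))
E
```

```text
yaw 71.18 row [0.003 0.004 0.003] [ 1.6 -2.9 72.6] | [ 0.5192 -0.0237  0.1676] [-0.5   0.91  0.42] [ 0.057 -0.036  0.011] w 0.0382 2.1
```

View pics/a1.png

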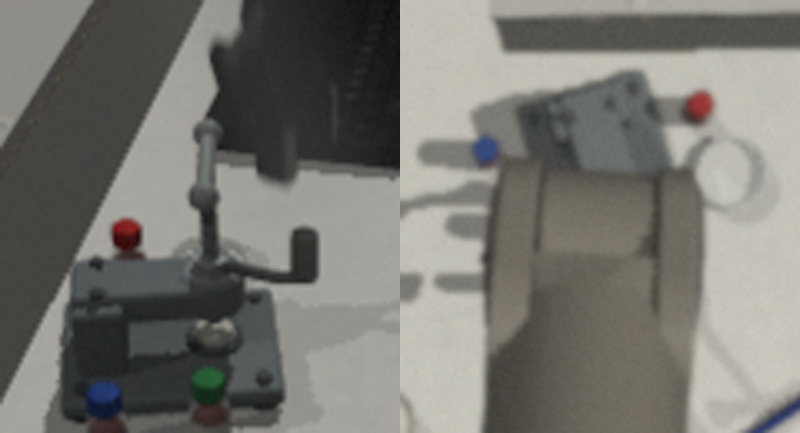

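The side view shows a fingertip above and behind the knob, which is at (305,255) in the crop. The top view is blocked by the arm. I'm descending now.

```bash
python3 -m creep '0 0 0 0 0 30 -0.1;0 0 0 0 0 60 -0.1;0 0 0 0 0 71 -0.1;0 0 0 0 0 71 -0.1;0 0 0 0 0 71 -1;0 0 0 0 0 71 -1;0 0 0 0 0 71 -1;0 0 0 0 0 71 -1' 25
python3 - <<'E'
from h import *
go(*knob(161),.095,71)
p,d=grab_frame("side");cv2.imwrite("pics/a2.png",cv2.resize(p[110:240,170:290,::-1],(400,433),interpolation=cv2.INTER_CUBIC))
E
```

```text
clock: 3.2
tcp_pos: [0.5181, -0.026, 0.0966]
orientation: [0.518, 3.097, 0.001]
contact_force: [-1.8, -0.3, 6.6]
grip_width: 0.015
gripper_force: 24.8
yaw 71.02 row [0.001 0.002 0.   ] [ 1.1 -0.1  1.6] | [ 0.5181 -0.026   0.0966] [-1.8  -0.29  6.58] [-0.163  0.416 -0.046] w 0.015 3.2
```

View pics/a2.png

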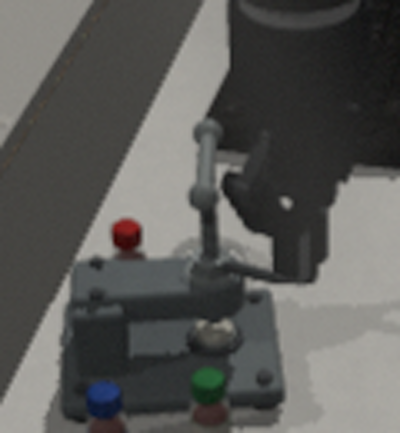

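```bash
python3 -m creep '0 0 -0.1 -0.3 -6.5 0 -1;0 0 -0.2 -1.3 -12.9 0 -1;0 0 -0.3 -2.9 -19.2 0 -1;0 0 -0.4 -5.1 -25.3 0 -1;0 0 -0.4 -5.1 -25.3 0 -1'
python3 -c "
from h import *
go(*knob(161+23),.095,71-23);go(*knob(161+23),.095,71)"
python3 -m creep '0 0 -0.1 -0.3 -6.5 0 -1;0 0 -0.2 -1.3 -12.9 0 -1;0 0 -0.3 -2.9 -19.2 0 -1;0 0 -0.4 -5.1 -25.3 0 -1;0 0 -0.5 -8 -31.2 0 -1;0 0 -0.5 -8 -31.2 0 -1;0 0 -0.5 -8 -31.2 0 -1'
python3 -c "
from h import *
o=status.get_obs();k=o['tcp_pos'][:2]-C;print(np.hypot(*k),np.degrees(np.arctan2(k[1],k[0]))%360);go(*knob(161+23),.095,71)"
```

```text
clock: 3.88
tcp_pos: [0.5151, -0.0515, 0.0965]
orientation: [-0.108, 3.137, 0.001]
contact_force: [-0.6, 0.9, 7.8]
grip_width: 0.0152
gripper_force: 25.2
yaw 93.94 row [0.001 0.002 0.802] [1.5 0.1 1.5] | [ 0.5151 -0.0515  0.0965] [-0.64  0.9   7.77] [0.15  0.191 0.231] w 0.0152 3.875
yaw 93.94 row [0.001 0.003 0.4  ] [1.5 0.1 1.5] | [ 0.5151 -0.0515  0.0965] [-0.64  0.9   7.77] [0.15  0.191 0.231] w 0.0152 3.875
clock: 4.75
tcp_pos: [0.5255, -0.0815, 0.0966]
orientation: [-0.879, 3.013, -0.0]
contact_force: [0.3, 1.8, 6.9]
grip_width: 0.015
gripper_force: 25.2
0.06326214195482871 213.06122206637633
yaw 122.53 row [0.    0.003 0.899] [-6.1 31.6  1.6] | [ 0.5255 -0.0815  0.0966] [0.35 1.79 6.87] [0.463 0.078 0.123] w 0.015 4.75
```

```bash
python3 -m creep '0 0 0 0 0 0 -0.1;0 0 0 0 0 0 -0.1;0 0 0 0 0 -50 -0.1;0 0 0 0 0 -105 0;0 0 0 0 0 -105 0;0 0 0 0 0 -105 0'
python3 - <<'E'
from h import *
go(*C,.2,13.4);go(*C,.2,193.4);print(status.get_obs()['joints'])
p,d=grab_frame("side");cv2.imwrite("pics/a3.png",cv2.resize(p[110:240,170:290,::-1],(400,433),interpolation=cv2.INTER_CUBIC))
E
```

```text
clock: 5.5
tcp_pos: [0.5236, -0.0821, 0.1998]
orientation: [0.881, -3.015, -0.0]
contact_force: [0.5, 0.1, -0.3]
grip_width: 0.0426
gripper_force: 0.0
yaw 122.59 row [-0.000e+00 -1.000e-03  1.906e+00] [-65.2  -0.   -0.3] | [ 0.5236 -0.0821  0.1998] [ 0.54  0.07 -0.26] [ 0.043 -0.039  0.015] w 0.0426 5.5
yaw 122.59 row [ 1.000e-03 -0.000e+00 -1.236e+00] [-65.2  -0.   -0.3] | [ 0.5236 -0.0821  0.1998] [ 0.54  0.07 -0.26] [ 0.043 -0.039  0.015] w 0.0426 5.5
[-0.08302548  0.27396206  0.14433116  1.94250484 -0.04862391  0.92907885
  2.22465956]
```

View pics/a3.png

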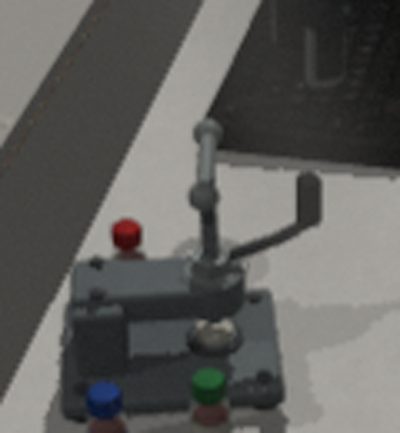

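The nut lever is well open: the knob has moved to (308,200) in the crop. Next I go above the bar.

```bash
python3 -m creep '0 0 0.18 -15 0 0 -0.2;0 0 0.36 -30 0 0 -0.2;0 0 0.54 -45 0 0 -0.2;0 0 0.72 -60 0 0 -0.2;0 0 0.9 -65 0 0 -0.2;0 0 1.08 -65 0 0 -0.2;0 0 1.26 -65 0 0 -0.2;0 0 1.44 -65 0 0 -0.2;0 0 1.62 -65 0 0 -0.2;0 0 1.8 -65 0 0 -0.2' >/dev/null
python3 -m creep '0 0 0.1 0 0 0 -0.2;0 0 0.1 0 0 0 -0.2;0 0 0.1 0 0 0 -0.2' >/dev/null
python3 - <<'E'
from h import *
go(*C,.133,13.4);print(status.get_obs()['joints'])
p,d=grab_frame("side");cv2.imwrite("pics/a4.png",cv2.resize(p[100:230,170:290,::-1],(400,433),interpolation=cv2.INTER_CUBIC))
E
```

```text
yaw 13.86 row [-0.002 -0.     0.008] [-0.   0.3 66.3] | [ 0.5783 -0.047   0.1993] [-0.09 -0.18 -0.38] [-0.017 -0.061 -0.016] w 0.0341 7.175
[-0.42748626  0.38678656  0.51662233  1.84671774 -0.22748937  0.96848886
  0.42946884]
```

View pics/a4.png

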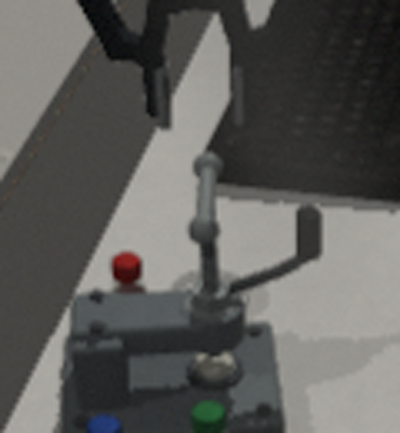

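The fingers straddle the bar at (150–245,110) in the crop. I'm descending and gripping.

```bash
python3 -m creep '0 0 0.008 0 0 35 -0.2;0 0 0.008 0 0 60 -0.2;0 0 0.008 0 0 68 -0.2;0 0 0.008 0 0 68 -0.2;0 0 0.008 0 0 68 -1;0 0 0.008 0 0 68 -1;0 0 0.008 0 0 68 -1;0 0 0.008 0 0 68 -1' 50
python3 -c "
from h import *
go(*C,.131,13.4)"
```

```text
clock: 8.22
tcp_pos: [0.5785, -0.0475, 0.1334]
orientation: [-1.95, -2.462, -0.0]
contact_force: [-4.8, -0.0, 6.2]
grip_width: 0.0084
gripper_force: 48.7
yaw 13.24 row [ 0.    -0.    -0.003] [0.5 0.1 2.4] | [ 0.5785 -0.0475  0.1334] [-4.81 -0.01  6.17] [-0.076  0.849 -0.188] w 0.0084 8.225
```

```bash
cat > m.py <<'E'
from h import *
o=status.get_obs();R=Ro.from_rotvec(o["orientation"]).as_matrix();f=o["contact_force"]
print("yaw %.4f rad"%np.arctan2(R[1,1],R[0,1]),"p",o["tcp_pos"].round(4),"F",f.round(2),"M",o["moment"].round(4),"t",round(o["clock"],2))
E
python3 m.py
python3 -m creep '0 0 0.05 0 0 0.3 -1;0 0 0.1 0 0 0.6 -1' >/dev/null; python3 m.py
python3 -m creep '0 0 0.05 0 0 0.3 -1;0 0 0.1 0 0 0.6 -1' >/dev/null; python3 m.py
python3 -m creep '0 0 0.05 0 0 0.3 -1;0 0 0.1 0 0 0.6 -1' >/dev/null; python3 m.py
python3 -m creep '0 0 0.05 0 0 0.3 -1;0 0 0.1 0 0 0.6 -1' >/dev/null; python3 m.py
```

```text
yaw 0.2310 rad p [ 0.5785 -0.0475  0.1334] F [-4.81 -0.01  6.17] M [-0.0762  0.8493 -0.188 ] t 8.22
yaw 0.1302 rad p [ 0.5785 -0.0475  0.1329] F [-4.69  0.24  7.33] M [-0.118   0.9198  0.0997] t 8.47
yaw 0.0302 rad p [ 0.5784 -0.0475  0.1323] F [-4.64 -0.77  6.3 ] M [-0.1938  1.0506  0.101 ] t 8.72
yaw -0.0697 rad p [ 0.5783 -0.0475  0.1317] F [-5.02 -0.32  8.03] M [-0.1646  1.1239  0.0986] t 8.97
yaw -0.1697 rad p [ 0.5782 -0.0475  0.1311] F [-5.57 -0.19  8.17] M [-0.2009  1.1638  0.136 ] t 9.22
```

```bash
python3 -m creep '0 0 0.02 -0.3 -1.8 -2.4 -1;0 0 0.04 -0.3 -1.8 -2.3 -1' >/dev/null; python3 m.py
python3 -m creep '0 0 0.03 0 0 0.2 -1' >/dev/null; python3 m.py
python3 -m creep '0 0 0.03 0 0 0.2 -1' >/dev/null; python3 m.py
python3 -m creep '0 0 0.03 0 0 0.2 -1' >/dev/null; python3 m.py
python3 -m creep '0 0 0.03 0 0 0.2 -1' >/dev/null; python3 m.py
python3 -m creep '0 0 0.03 0 0 0.2 -1' >/dev/null; python3 m.py
```

```text
yaw -0.2081 rad p [ 0.5768 -0.0471  0.1315] F [  2.86  -2.24 -13.34] M [-0.5038 -0.7448  0.211 ] t 9.47
yaw -0.2392 rad p [ 0.5768 -0.0471  0.1314] F [  3.05  -1.74 -15.89] M [-0.4405 -0.7324  0.1844] t 9.6
yaw -0.2697 rad p [ 0.5768 -0.0471  0.1312] F [  3.41  -1.56 -17.45] M [-0.5048 -0.7886  0.2743] t 9.72
yaw -0.2999 rad p [ 0.5767 -0.0471  0.1311] F [  3.    -2.49 -18.41] M [-0.5468 -0.8923  0.2296] t 9.85
yaw -0.3299 rad p [ 0.5767 -0.047   0.1309] F [  2.52  -3.47 -18.94] M [-0.5367 -0.839   0.2484] t 9.97
yaw -0.3599 rad p [ 0.5767 -0.047   0.1308] F [  3.84  -2.68 -19.95] M [-0.6731 -0.8098  0.2338] t 10.1
```

```bash
cat > m.py <<'E'
from h import *
A=[]
for i in range(4):
    if i: grab_frame("side")
    o=status.get_obs();A.append(np.r_[o["contact_force"],o["moment"],o["moment"][2]+.006*o["contact_force"][2]])
A=np.array(A);R=Ro.from_rotvec(o["orientation"]).as_matrix()
print("yaw %.4f"%np.arctan2(R[1,1],R[0,1]),"p",o["tcp_pos"].round(4),"F,M",A.mean(0)[:6].round(2),"T %.4f"%A[:,6].mean(),A[:,6].round(3),"t",round(o["clock"],2))
E
python3 m.py
python3 -m creep '0 0 0.03 0 0 1.9 -1' >/dev/null; python3 m.py
python3 -m creep '0 0 0.03 0 0 0.2 -1' >/dev/null; python3 m.py
python3 -m creep '0 0 0.03 0 0 0.2 -1' >/dev/null; python3 m.py
python3 -m creep '0 0 0.03 0 0 0.2 -1' >/dev/null; python3 m.py
```

```text
yaw -0.3583 p [ 0.5766 -0.047   0.1308] F,M [  3.19  -2.65 -20.59  -0.61  -0.86   0.19] T 0.0690 [0.114 0.073 0.086 0.003] t 10.25
yaw -0.3887 p [ 0.5772 -0.0471  0.1302] F,M [-0.55 -1.38 -4.96 -0.37  0.21  0.11] T 0.0782 [0.126 0.081 0.058 0.048] t 10.53
yaw -0.4186 p [ 0.5774 -0.0471  0.1299] F,M [-2.46 -1.87 -0.76 -0.32  0.48  0.12] T 0.1183 [0.12  0.136 0.12  0.098] t 10.8
yaw -0.4486 p [ 0.5775 -0.0472  0.1295] F,M [-2.67 -1.54  4.1  -0.3   0.69  0.06] T 0.0826 [0.088 0.133 0.039 0.071] t 11.07
yaw -0.4788 p [ 0.5775 -0.0472  0.1294] F,M [-3.18 -1.2   6.59 -0.29  0.8   0.05] T 0.0927 [0.163 0.132 0.044 0.032] t 11.35
```

```bash
cat > q.py <<'E'
from h import *
o=status.get_obs();R=Ro.from_rotvec(o["orientation"]).as_matrix();y=np.arctan2(R[1,1],R[0,1]);T=o["moment"][2]+.006*o["contact_force"][2]
open("log.txt","a").write(f"{y} {T}\n");print("%.3f T %.3f Fz %.1f t %.2f"%(y,T,o["contact_force"][2],o["clock"]))
E
m(){ python3 q.py; }
python3 -m creep '0 0 0.02 0 0 0.1 -1' >/dev/null; m
python3 -m creep '0 0 0.02 0 0 0.1 -1' >/dev/null; m
python3 -m creep '0 0 0.02 0 0 0.1 -1' >/dev/null; m
python3 -m creep '0 0 0.02 0 0 0.1 -1' >/dev/null; m
python3 -m creep '0 0 0.02 0 0 0.1 -1' >/dev/null; m
python3 -m creep '0 0 0.02 0 0 0.1 -1' >/dev/null; m
python3 -m creep '0 0 0.02 0 0 0.1 -1' >/dev/null; m
python3 -m creep '0 0 0.02 0 0 0.1 -1' >/dev/null; m
```

```text
-0.499 T 0.139 Fz 6.8 t 11.47
-0.519 T 0.196 Fz 6.1 t 11.60
-0.539 T 0.166 Fz 6.5 t 11.72
-0.559 T 0.210 Fz 6.0 t 11.85
-0.579 T 0.210 Fz 6.7 t 11.97
-0.599 T 0.209 Fz 7.9 t 12.10
-0.619 T 0.230 Fz 7.4 t 12.22
-0.639 T 0.237 Fz 7.7 t 12.35
```

The torque rises once the yaw passes about -0.48, so the foot has touched. I'll back off past the touch point and approach again for a clean baseline.

```bash
m(){ python3 q.py; }
python3 -m creep '0 0 -0.06 0 0 -0.36 -1;0 0 -0.12 0 0 -0.72 -1;0 0 -0.18 0 0 -1.08 -1;0 0 -0.24 0 0 -1.44 -1;0 0 -0.30 0 0 -1.8 -1;0 0 -0.30 0 0 -1.8 -1' >/dev/null; echo >> log.txt
python3 -m creep '0 0 0.03 0 0 0.2 -1' >/dev/null; m
python3 -m creep '0 0 0.02 0 0 0.1 -1' >/dev/null; m
python3 -m creep '0 0 0.02 0 0 0.1 -1' >/dev/null; m
python3 -m creep '0 0 0.02 0 0 0.1 -1' >/dev/null; m
python3 -m creep '0 0 0.02 0 0 0.1 -1' >/dev/null; m
python3 -m creep '0 0 0.02 0 0 0.1 -1' >/dev/null; m
python3 -m creep '0 0 0.02 0 0 0.1 -1' >/dev/null; m
python3 -m creep '0 0 0.02 0 0 0.1 -1' >/dev/null; m
python3 -m creep '0 0 0.02 0 0 0.1 -1' >/dev/null; m
python3 -m creep '0 0 0.02 0 0 0.1 -1' >/dev/null; m
python3 -m creep '0 0 0.02 0 0 0.1 -1' >/dev/null; m
```

```text
-0.370 T 0.155 Fz 6.6 t 13.22
-0.390 T 0.133 Fz 6.2 t 13.35
-0.410 T 0.121 Fz 5.9 t 13.47
-0.430 T 0.103 Fz 5.4 t 13.60
-0.450 T 0.193 Fz 6.2 t 13.72
-0.470 T 0.131 Fz 5.6 t 13.85
-0.490 T 0.129 Fz 5.7 t 13.97
-0.510 T 0.162 Fz 5.8 t 14.10
-0.530 T 0.210 Fz 6.6 t 14.22
-0.550 T 0.151 Fz 6.6 t 14.35
-0.570 T 0.146 Fz 7.1 t 14.47
```

```bash
cat > fit.py <<'E'
from h import *
from scipy.optimize import curve_fit
a=np.array([l.split() for l in open("log.txt") if l.strip()],float);x=-a[:,0]
e=np.array([[-.1302,.144],[-.0302,.139],[.0697,.147],[.1697,.185],[.2392,.089],[.2697,.17],[.2999,.119],[.3299,.135],[.3599,.114]])
x=np.r_[x,e[:,0]];T=np.r_[a[:,1],e[:,1]]
f=lambda x,T0,xt:T0+.66*np.maximum(0,x-xt)
p,c=curve_fit(f,x,T,[.14,.48]);print(p,np.sqrt(np.diag(c)),"12N at yaw",-p[1]-.11,"res",(T-f(x,*p)).std())
E
python3 fit.py
m(){ python3 q.py; }
python3 -m creep '0 0 0.02 0 0 0.1 -1' >/dev/null; m
python3 -m creep '0 0 0.02 0 0 0.1 -1' >/dev/null; m
python3 -m creep '0 0 0.02 0 0 0.1 -1' >/dev/null; m
python3 fit.py
python3 -m creep '0 0 -0.06 0 0 -0.36 -1;0 0 -0.12 0 0 -0.72 -1;0 0 -0.18 0 0 -1.08 -1;0 0 -0.18 0 0 -1.08 -1' >/dev/null
python3 -m creep '0 0 0.03 0 0 0.2 -1' >/dev/null
python3 -m creep '0 0 0.015 0 0 0.1 -1' >/dev/null; m
python3 -m creep '0 0 0.015 0 0 0.1 -1' >/dev/null; m
python3 -m creep '0 0 0.015 0 0 0.1 -1' >/dev/null; m
python3 -m creep '0 0 0.015 0 0 0.1 -1' >/dev/null; m
python3 -m creep '0 0 0.015 0 0 0.1 -1' >/dev/null; m
python3 -m creep '0 0 0.015 0 0 0.1 -1' >/dev/null; m
python3 -m creep '0 0 0.015 0 0 0.1 -1' >/dev/null; m
python3 -m creep '0 0 0.015 0 0 0.1 -1' >/dev/null; m
python3 fit.py
```

```text
[0.13847245 0.48451847] [0.00696978 0.01549823] 12N at yaw -0.59451847330578 res 0.026011899763359814
-0.590 T 0.236 Fz 6.2 t 14.60
-0.610 T 0.220 Fz 7.7 t 14.72
-0.630 T 0.212 Fz 6.8 t 14.85
[0.13847245 0.48409017] [0.00681461 0.01437203] 12N at yaw -0.5940901701822486 res 0.02552730008762329
-0.496 T 0.189 Fz 6.4 t 15.60
-0.511 T 0.121 Fz 6.1 t 15.72
-0.526 T 0.200 Fz 6.9 t 15.85
-0.541 T 0.183 Fz 7.2 t 15.97
-0.556 T 0.180 Fz 7.1 t 16.10
-0.571 T 0.226 Fz 7.3 t 16.23
-0.586 T 0.207 Fz 8.7 t 16.35
-0.601 T 0.226 Fz 7.3 t 16.48
[0.13847245 0.47880279] [0.00674001 0.01301797] 12N at yaw -0.5888027862768406 res 0.02542580040368911
```

The estimate is 12 N at yaw -0.589 ± 0.013, and the tool is at -0.601, which is about 13 N. I'll release here, lift, and go to the knob.

```bash
python3 -m creep '0 0 0 0 0 0 -0.2;0 0 0 0 0 0 -0.2;0 0 0 0 0 0 -0.2;0 0 0 0 0 -30 -0.2;0 0 0 0 0 -70 -0.1;0 0 0 0 0 -70 -0.1;0 0 0 0 0 -70 -0.1' >/dev/null
python3 - <<'E'
from h import *
go(.5250,-.0818,.2,-57.5);print(status.get_obs()['joints'])
p,d=grab_frame("side");cv2.imwrite("pics/a5.png",cv2.resize(p[100:230,170:290,::-1],(400,433),interpolation=cv2.INTER_CUBIC))
E
```

```text
yaw -34.25 row [-0.001 -0.     0.406] [-58.2 -23.   -2.2] | [ 0.5768 -0.0466  0.1978] [-0.64  0.69 -0.52] [0.015 0.007 0.036] w 0.0386 17.35
[-0.60165132  0.43717521  0.75962847  1.86305152 -0.35849744  0.98298814
 -0.28396882]
```

View pics/a5.png

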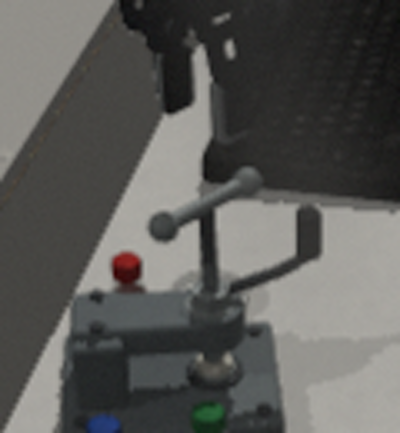

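The bar has turned, with its balls at (163,226) and (247,180) in the crop. The lever is still open. I go to the knob now.

```bash
python3 -m creep '0 0 0.14 -19 -8 -2 -0.1;0 0 0.28 -39 -15 -2 -0.1;0 0 0.406 -58 -23 -2 -0.1;0 0 0.406 -58 -23 -2 -0.1;0 0 0.406 -58 -23 -2 -0.1' >/dev/null
python3 -c "
from h import *
go(.5250,-.0818,.097,-57.5)"
python3 -m creep '0 0 0 0 0 40 -0.1;0 0 0 0 0 80 -0.1;0 0 0 0 0 103 -0.1;0 0 0 0 0 103 -0.1;0 0 0 0 0 103 -1;0 0 0 0 0 103 -1;0 0 0 0 0 103 -1;0 0 0 0 0 103 -1' 30
python3 -c "
from h import *
go(.5250,-.0818,.097,-57.5)"
```

```text
yaw -57.34 row [-0.     0.     0.003] [ -1.    0.  102.9] | [ 0.5259 -0.0812  0.1999] [0.55 0.67 0.09] [-0.015  0.064  0.004] w 0.0385 18.025
clock: 19.02
tcp_pos: [0.5262, -0.0817, 0.0982]
orientation: [-3.016, -0.879, -0.003]
contact_force: [-0.1, 2.2, 6.5]
grip_width: 0.0146
gripper_force: 29.9
yaw -57.5 row [ 0.    -0.002  0.   ] [-1.1 -0.5  1.2] | [ 0.5262 -0.0817  0.0982] [-0.07  2.19  6.46] [0.447 0.266 0.08 ] w 0.0146 19.025
```

```bash
python3 -m creep '0 0 0.1 0.3 -6.5 0 -1;0 0 0.2 1.3 -12.9 0 -1;0 0 0.3 2.9 -19.2 0 -1;0 0 0.4 5.1 -25.3 0 -1;0 0 0.5 8 -31.2 0 -1;0 0 0.6 11.4 -36.7 0 -1;0 0 0.7 15.3 -41.9 0 -1;0 0 0.8 19.7 -46.6 0 -1;0 0 0.8 19.7 -46.6 0 -1' 40
python3 -m creep '0 0 0.05 0.1 -3.2 0 -1;0 0 0.1 0.3 -6.5 0 -1;0 0 0.1 0.3 -6.5 0 -1'
python3 -c "
from h import *
o=status.get_obs();k=o['tcp_pos'][:2]-C;print(np.hypot(*k),np.degrees(np.arctan2(k[1],k[0]))%360);go(*knob(161),.097,-109)"
```

```text
clock: 20.15
tcp_pos: [0.5168, -0.0323, 0.0982]
orientation: [-3.12, 0.368, 0.0]
contact_force: [-4.6, 0.2, 11.4]
grip_width: 0.0143
gripper_force: 40.8
clock: 20.52
tcp_pos: [0.5183, -0.0268, 0.0982]
orientation: [3.097, -0.523, -0.0]
contact_force: [-5.2, -0.9, 11.3]
grip_width: 0.0148
gripper_force: 40.8
0.06344529765214063 161.46152882785253
yaw -109.19 row [ 0.     0.    -0.003] [-1.6 -0.5  1.2] | [ 0.5183 -0.0268  0.0982] [-5.24 -0.93 11.25] [-0.206  1.096 -0.124] w 0.0148 20.525
```

```bash
python3 -m creep '0 0 0.03 0 -2 0 -1;0 0 0.03 0 -2 0 -1' | grep -E "tcp|contact"
python3 -m creep '0 0 0.03 0 -2 0 -1;0 0 0.03 0 -2 0 -1' | grep -E "tcp|contact"
python3 -m creep '0 0 0.03 0 -2 0 -1;0 0 0.03 0 -2 0 -1' | grep -E "tcp|contact"
```

```text
tcp_pos: [0.5186, -0.0261, 0.0982]
contact_force: [-6.3, -4.3, 11.1]
tcp_pos: [0.5186, -0.0261, 0.0982]
contact_force: [-7.9, -8.7, 10.8]
tcp_pos: [0.519, -0.0262, 0.0982]
contact_force: [-7.8, -13.6, 8.9]
```

```bash
python3 -m creep '0 0 0.01 0 -2 0 -1;0 0 0.01 0 -2 0 -1;0 0 0.01 0 -2 0 -1' | grep -E "tcp|contact"
python3 -m creep '0 0 0 0 0 0 -0.1;0 0 0 0 0 0 -0.1;0 0 0 0 3 0 -0.1;0 0 0 0 5 -40 -0.1;0 0 0 0 5 -90 -0.1;0 0 0 -0 5 -130 0;0 0 0 60 5 -130 0;0 0 0 120 5 -130 0' | grep -E "tcp|contact"
python3 -m creep '0 0 0 -60 0 0 0;0 0 0 -60 0 0 0;0 0 0 -60 0 0 0' | grep -E "tcp|contact"
python3 - <<'E'
from h import *
out=[]
for n,(x,y) in dict(side=(170,110),top=(205,110)).items():
    p,d=grab_frame(n);np.savez(n+"1.npz",p=p,d=d);out.append(cv2.resize(p[y:y+130,x:x+120,::-1],(400,433),interpolation=cv2.INTER_CUBIC))
cv2.imwrite("pics/a6.png",np.hstack(out))
E
```

```text
tcp_pos: [0.519, -0.0262, 0.0982]
contact_force: [-9.9, -17.7, 9.8]
tcp_pos: [0.6307, -0.0708, 0.2279]
contact_force: [-0.2, 0.7, 0.9]
tcp_pos: [0.5743, -0.0472, 0.2273]
contact_force: [0.3, 0.8, -0.2]
```

View pics/a6.png

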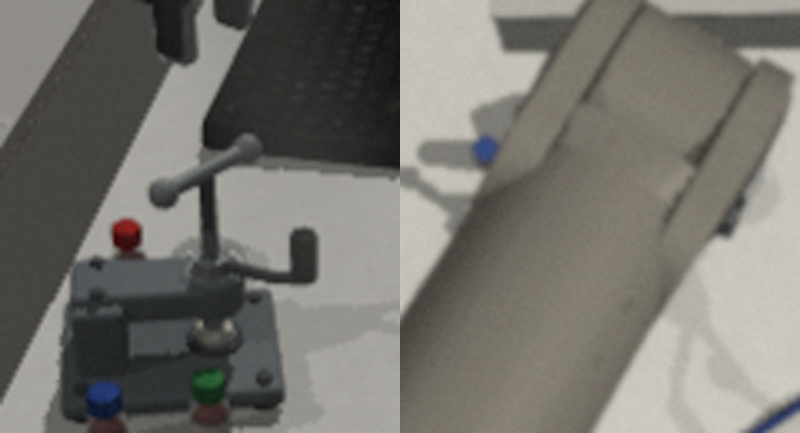

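The knob is back at its tight place, (304,255) in the crop. The bar balls are where I left them, at (163,192) and (247,147), and the vials have not moved. The gripper is clear, so I'm handing in.

```bash
python3 -c "
from bench import r
print(r.hand_in())"
```

```text
the job is handed in; nothing more can be done
None
```

The job is handed in: the jam nut was opened about 0.9 rad, the stop screw was set to an estimated 13 N on the pad (from torque feel, give or take about 1.5 N), and the nut was tightened back to its hard stop. The screw bar had not moved afterwards and I touched none of the bystanders, at about 22 s in all; I have no verdict back from the judging.

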